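Start a press screw in its nut and hold it

ROBOT

A 6-joint arm with a two-finger parallel gripper is mounted at the origin on the work surface; the furniture and walls round the work are solid. World frame = base frame: x ahead of the robot, y to its left, z up, the work surface at z = 0. Lengths are in m, angles in rad, forces in N, time in s.
With the tool pointing down it reaches from about 0.35 to 0.775 m from the base axis. Payload 5.5 kg.
Tool frame: the origin (TCP) lies at the very end of the fingers, on their centre line; the grasp point (between the pads) lies 19 mm behind it (env.grip_point_offset is the distance from the TCP to the grasp point, in m); z points along the fingers, y is the line along which they close (so a half turn about z gives the same grasp; the last joint's range is limited). The gripper opens to 85 mm and grips with 20 to 120 N. Pads are 22 mm wide; open, the fingers measure 114 mm over their backs; the gripper's body (76 mm by 85 mm) begins 54 mm behind the grasp point. The pads swing forward as they close: fully open they stand 13 mm farther back than shut.
Start: joints at [1.098, 0.313, 0.046, 1.304, 0, 1.431], TCP at [0.188, 0.543, 0.231] pointing down, gripper open.
Joint ranges: [-2.76, 2.76], [-0.86, 1.69], [-1.03, 1.26], [-2.2, 2.34], [-1.47, 1.5], [-3.14, 3.14]. Speed limits (rad/s): [2.57, 2.57, 3.14, 3.14, 3.14, 3.14].

INTERFACE

Orientations are given as a unit quaternion [w, x, y, z].
In Python, from workcell import sensors, imaging, workorder, env gives the robot as it stands.
- The arm moves only by the shell command python3 -m handwheel 'ROWS' [FORCE]. ROWS is JSON, a list of rows, each a list of 5 numbers: the shift along the tool's x, y, z in mm, then the turn about the tool's z in rad, then the opening, from 0 (shut) to 1 (fully open). A call has 1 to 8 rows; each row is the pose to reach, as a shift and turn from the pose commanded when the call began, along the tool's axes at that moment; what a row does not reach only later rows make up. A row lasts 1/10 s, in which the tool goes at most 50 mm and 8.59 degrees, less where a joint would pass 70% of its speed; a pose out of reach is approached as far as the arm can. A call with a gripper value outside its range is refused whole. The fingers move at their own pace and stop on an object; FORCE is the grip in N (left out, the last holds). Time passes only in rows, so rows that repeat a pose let the fingers close. It gives the time, the measured TCP pose, the force, the opening and the grip force at its end, in the units of the state.
- sensors.get_state(): the state, without advancing time (a new reading comes with each control period).
- imaging.read_camera(name): name is "scene" or "top" or "wrist"; returns a dict with "color" (480x640x3 uint8, blue, green, red), "z_map" (480x640 float32, m along the optical axis (not along the pixel's ray), 0 where there is no reading), "fx", "fy", "cx", "cy" (pixels), "xyz" and "rotation" of the camera in the world. Camera axes: x right, y down, z forward; pixel columns grow to the right and rows downward; lengths in m; the calibration is good to about 2 mm. A picture is of the moment at which its call begins.
- workorder.hand_in(): hands the job in; it is judged then, once.
The state is a dict: "clock": time; "joint_pos": joint angles; "qvel": joint speeds; "tau": joint torques, N m; "tcp_pos": TCP position; "orientation": TCP orientation; "wrist_force": force on the tool from outside, world axes, zero at the start; "ft_torque": the same for the moment, N m; "finger_gap": finger opening in m; "grip_force": force on a finger pad.
Only numpy, scipy, OpenCV 4.12 (cv2) and the standard library are available. Lean on these libraries where they do the work, as an engineer would, in place of code of your own. Each camera call takes 0.05 s, during which the arm holds its last target. There are 200 camera calls.

TASK

The screw of the small press stands loose on top of the nut in the cross-beam. Start it without crossing the thread: turn it backward (anticlockwise seen from above) by its black knob until it drops into the thread, then forward (clockwise) one full turn from there. Do not lift it out of the nut or disturb the other things on the table, and finish still gripping the knob with the screw standing still, so that the pressure plate can be fitted to its nose.

Things in the scene. Friction and masses are not known exactly. Their poses are not given: they have to be found in the camera images.
- press: Small screw press, fixed to the table: grey base 180 x 240 mm, two columns, grey cross-beam 46 x 236 mm with its top at 130 mm; in its middle the brass nut, 40 mm across, top at 144 mm, right-hand thread, 8 mm pitch, single start. Only the screw is taller than 145 mm. Pressure plate and boards lie below the beam. Origin on the table under the nut's axis, z up, beam along y.
- knob (a point): Centre of the screw's round fluted black knob, on its vertical axis (z up; x, y turn with it), 202 mm above the table when screw_lift is 0. Knob 45 mm across from 12 mm below to 12 mm above this point, narrower to -18 and +16 mm; below it a collar and the threaded shank, 24 mm across, which the nut's bore keeps upright and centred. Screw 0.25 to 0.42 kg, drag 0.02 N m.
- screw (a joint): Turn of the screw in rad, not wrapped; grows when it is turned forward (clockwise from above). At the start 0.7 to 2.6. Turned backward, the screw comes off the end of the nut's thread and can drop between 0 and about -0.2.
- screw_lift (a joint): Height of the screw in m, up positive. Unstarted it rests at 0.008 x (1 - screw/2pi), rising as it is turned backward, then falls freely 8 mm to 0 unless the grip holds it up; turned forward while held up it strikes the thread's end or rides up again. Started it runs at -0.008 x screw/2pi with 1 mm play: 8 mm down a turn, which a tight grip must follow.
- fixative_can: tall aerosol can, 66 mm across, 224 mm high, at the back of the table; a bystander, origin at the centre of its underside
- bottle_teal: squeeze bottle with white top, 65 mm across, 154 mm high, at the back; a bystander, origin at the centre of its underside
- bottle_white2: squeeze bottle with white top, 65 mm across, 154 mm high, at the back; a bystander, origin at the centre of its underside
- bottle_brown: squeeze bottle with white top, 65 mm across, 156 mm high, at the back; a bystander, origin at the centre of its underside
- bottle_slate: squeeze bottle with white top, 65 mm across, 154 mm high, at the back; a bystander, origin at the centre of its underside
- trigger_sprayer: trigger spray bottle, 86 x 97 mm, 211 mm high, at the back; a bystander, origin at the centre of its underside
- turps_jar: glass jar, 72 mm across, 90 mm high, at the back; a bystander, origin at the centre of its underside
- mug_spoon: mug with a spoon in it, 78 x 110 mm, 136 mm high, right of the press; a bystander, origin at the centre of its underside
- beaker: plastic beaker, 69 mm across, 94 mm high, left of the press; a bystander, origin at the centre of its underside
- ink_dropper: small dropper bottle, 26 mm across, 80 mm high, right beside the press; a bystander, origin at the centre of its underside

How it is judged:
By the outcome, as a careful person would: the job done as asked, in the order asked, and still so for the second after the job is handed in, while the arm keeps its last pose, push and grip.
It also fails if it takes over 64 s, if anything falls off the work surface, if the arm or the gripper's body presses on something with over 40 N, if the wrist force passes 120 N, or if a joint passes its speed limit or range.

## Working session

There is one attempt and no reset: what is moved stays moved. The work goes in short steps, Python scripts to look and compute and a shell command to move; the robot and the scene stay as the last step left them, time stands still between calls to the robot, and variables do not carry over. Pictures are saved under pics/ and viewed, at most 10 in all, crops included, and the job is handed in when it is done.

```bash
mkdir -p pics; ls; cat > h.py <<'E'
import numpy as np,cv2
from workcell import sensors, imaging, workorder, env
def shot(n,f):
    c=imaging.read_camera(n); cv2.imwrite('pics/'+f+'.png',c['color']); np.savez('pics/'+f,**c); return c
def R(c):
    r=np.array(c['rotation'])
    if r.shape==(3,3): return r
    from scipy.spatial.transform import Rotation as Q
    return Q.from_quat(np.roll(r,-1)).as_matrix()
def cloud(c):
    v,u=np.mgrid[:480,:640]; z=c['z_map']
    p=np.stack([(u-c['cx'])/c['fx']*z,(v-c['cy'])/c['fy']*z,z],-1)
    return p@R(c).T+np.array(c['xyz'])
E
python3 - <<'E'
from h import *
s=sensors.get_state(); print(s['clock'],s['orientation'],s['tcp_pos'],env.grip_point_offset)
for n in('scene','top'):
    c=shot(n,n+'0'); print(n,c['xyz'],c['rotation'],c['fx'])
cv2.imwrite('pics/both.png',np.hstack([cv2.resize(cv2.imread('pics/%s0.png'%n),(400,300)) for n in('scene','top')]))
E
```

```text
pics
0.0 [-2.85960961e-04  1.65619188e-01  9.86189359e-01 -8.66694798e-04] [0.18762033 0.54300642 0.23040166] 0.0187
scene [-0.41152567 -0.68846583  0.7825245 ] [-0.45638686  0.7690157  -0.38340191  0.2309304 ] 621.2487273081857
top [0.35211848 0.02591426 1.12979591] [-0.05794801  0.70731234 -0.70150252  0.06515745] 448.19291045694587
```

View pics/top0.png

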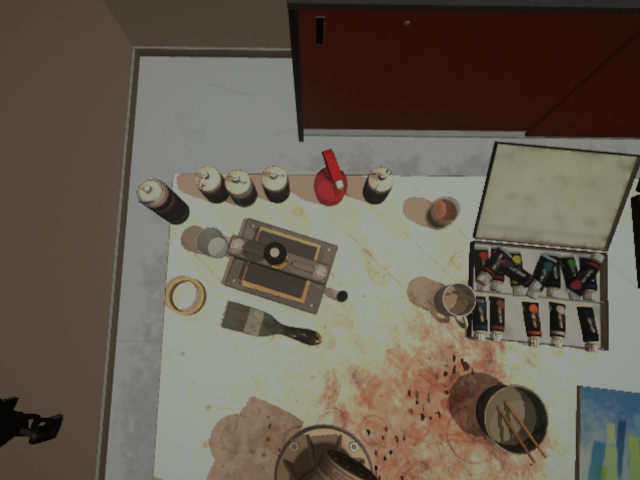

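View pics/scene0.png

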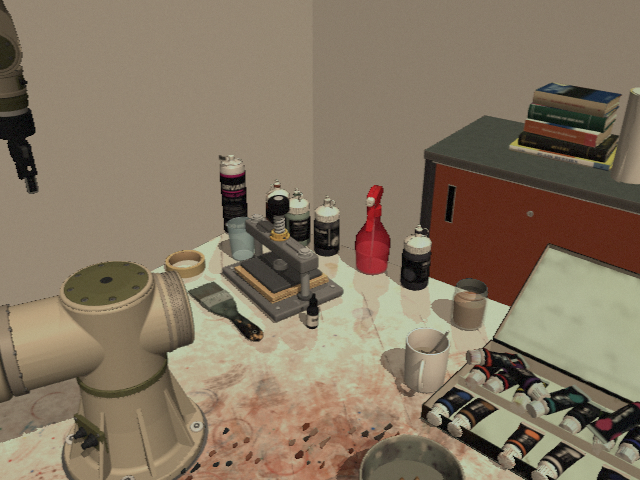

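The top view shows the knob at (275,254), the beam from (235,243) to (325,272), and the bottles behind it at rows 170–210. The beaker is at (212,242), and the dropper at (342,296).

```bash
python3 - <<'E'
from h import *
for n in('top0','scene0'):
    c=dict(np.load('pics/%s.npz'%n)); p=cloud(c)
    m=(p[...,2]>.19)&(p[...,2]<.25)&(p[...,0]>.3)&(p[...,0]<.8)&(abs(p[...,1])<.5)
    k,l,st,ce=cv2.connectedComponentsWithStats(m.astype(np.uint8))
    for i in range(1,k):
        if st[i,4]>15:
            q=p[l==i]; print(n,ce[i],st[i,4],q.min(0).round(3),q.max(0).round(3),np.median(q,0).round(3))
    if n=='top0':
        for nm,(u,v) in dict(knob=(275,254),beaml=(238,243),beamr=(322,271),can=(152,190),bot2=(240,182),bot3=(275,180),bk=(212,242),dr=(342,296)).items(): print(nm,p[v,u].round(3))
        m=(p[...,2]>.115)&(p[...,2]<.14)&(p[...,0]>.35)&(p[...,0]<.65)
        k,l,st,ce=cv2.connectedComponentsWithStats(m.astype(np.uint8))
        for i in range(1,k):
          if st[i,4]>60:
            q=p[l==i][:,:2].astype(np.float32);print('beam',st[i,4],cv2.minAreaRect(q))
c=dict(np.load('pics/top0.npz'))['color'][140:330,130:370]
cv2.imwrite('pics/crop.png',cv2.resize(c,None,fx=3,fy=3,interpolation=2))
E
```

```text
top0 [333.43409091 168.66363636] 440 [ 0.639 -0.036  0.19 ] [0.732 0.01  0.212] [ 0.683 -0.015  0.206]
top0 [150.47478261 191.54782609] 575 [0.598 0.349 0.19 ] [0.66  0.41  0.226] [0.63  0.377 0.195]
top0 [275.07352941 253.60784314] 408 [0.472 0.083 0.196] [0.519 0.129 0.227] [0.493 0.105 0.221]
knob [0.492 0.105 0.224]
beaml [0.528 0.195 0.146]
beamr [0.468 0.008 0.14 ]
can [0.633 0.375 0.198]
bot2 [0.675 0.199 0.128]
bot3 [0.681 0.118 0.129]
bk [0.555 0.285 0.006]
dr [ 0.418 -0.041  0.068]
beam 117 ((0.6164317727088928, 0.36464810371398926), (0.02262924239039421, 0.061318762600421906), 44.5493278503418)
beam 1663 ((0.49557387828826904, 0.10666260123252869), (0.23603315651416779, 0.046783898025751114), 72.86730194091797)
scene0 [230.22137405 161.69465649] 262 [0.597 0.346 0.19 ] [0.659 0.403 0.225] [0.622 0.375 0.197]
scene0 [373.92916667 194.55      ] 240 [ 0.636 -0.04   0.19 ] [0.728 0.    0.212] [ 0.669 -0.024  0.205]
scene0 [278.58205128 204.7974359 ] 390 [0.469 0.081 0.19 ] [0.516 0.13  0.226] [0.485 0.096 0.215]
```

View pics/crop.png

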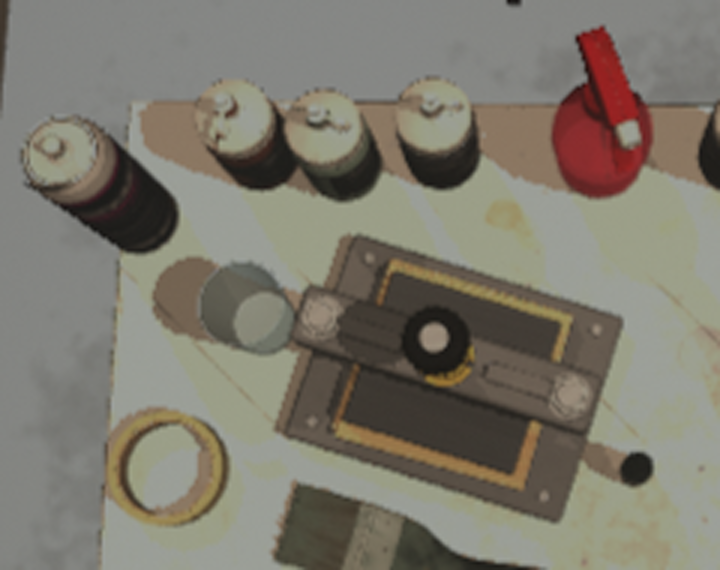

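```bash
python3 -m handwheel '[[0,0,-30,0,1],[-50,-36,-30,0,1],[-92,-66,-30,0,1],[-133,-96,-30,0,1],[-174,-126,-30,0,1],[-215,-156,-30,0,1],[-256,-186,-30,0,1],[-297,-216,-30,0,1]]' 20
cat > s.py <<'E'
from h import *
from scipy.spatial.transform import Rotation as Q
import sys
s=sensors.get_state(); r=Q.from_quat(np.roll(s['orientation'],-1)).as_matrix()
k=np.array([float(a) for a in sys.argv[1:4]] or [.495,.106,.186])
print('t',round(s['clock'],2),'j',np.round(s['joint_pos'],3),'tcp',np.round(s['tcp_pos'],4),'F',np.round(s['wrist_force'],1),'T',np.round(s['ft_torque'],2),'gap',round(s['finger_gap'],4),'g',s['grip_force'])
print('togo mm',np.round(r.T@(k-s['tcp_pos'])*1000,1),'zdir',r[:,2].round(3),'xdir',r[:,0].round(3))
E
python3 s.py
```

```text
clock: 0.9
tcp_pos: [0.3887, 0.2546, 0.2611]
orientation: [-0.0, 0.165, 0.986, 0.0]
wrist_force: [1.4, 0.6, -0.3]
finger_gap: 0.0853
grip_force: 0.0
t 0.9 j [ 0.407  0.091 -0.159  1.32   0.     0.739] tcp [0.3887 0.2546 0.2611] F [ 1.4  0.6 -0.3] T [ 0.04 -0.13  0.01] gap 0.0853 g 0.0
togo mm [-149.  -105.8   75.1] zdir [-0.  0. -1.] xdir [-0.945  0.326  0.   ]
```

```bash
python3 -m handwheel '[[-40,-28,0,0,1],[-80,-57,0,0,1],[-120,-85,0,0,1],[-149,-106,0,0,1],[-149,-106,0,0,1],[-149,-106,0,0,1]]' 20
python3 s.py
python3 - <<'E'
from h import *
c=shot('wrist','w1'); p=cloud(c)
m=(p[...,2]>.2)&(p[...,2]<.235)&(np.hypot(p[...,0]-.495,p[...,1]-.106)<.035)
q=p[m]; print(m.sum(), cv2.minEnclosingCircle(q[:,:2].astype(np.float32)), np.percentile(q[:,2],[5,50,95]) if len(q) else '')
t=q[q[:,2]>.217]; print(cv2.minEnclosingCircle(t[:,:2].astype(np.float32)),np.median(t,0))
E
```

```text
clock: 1.5
tcp_pos: [0.4942, 0.1069, 0.2606]
orientation: [-0.001, 0.167, 0.986, 0.0]
wrist_force: [-0.2, 0.4, -0.6]
finger_gap: 0.0852
grip_force: 0.0
t 1.5 j [ 0.054  0.172 -0.066  1.334  0.     0.389] tcp [0.4942 0.1069 0.2606] F [-0.2  0.4 -0.6] T [ 0.03 -0.01  0.01] gap 0.0852 g 0.0
togo mm [-1.2 -0.6 74.6] zdir [-0.002  0.    -1.   ] xdir [-0.944  0.329  0.002]
7619 ((0.4960874617099762, 0.10873404890298843), 0.02385384403169155) [0.21025886 0.22158671 0.22368537]
((0.49584680795669556, 0.10872888565063477), 0.023409204557538033) [0.49403242 0.10941022 0.22176226]
```

View pics/w1.png

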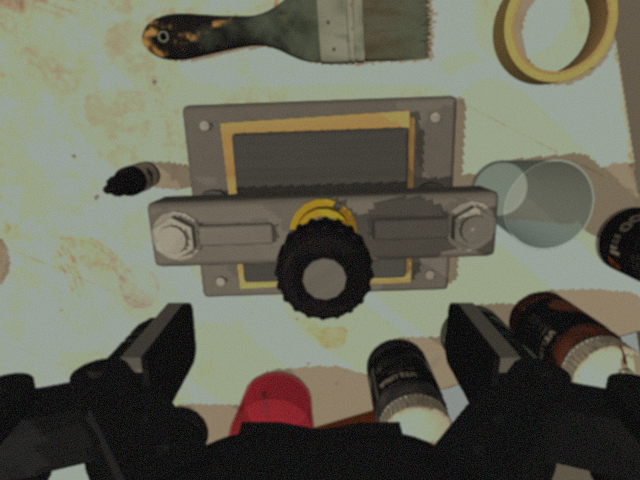

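The wrist view shows the fluted knob at (323,268), centred between the finger pads at columns ~165 and ~475. I'll descend and close on it.

```bash
python3 -m handwheel '[[-1,1,30,0,1],[-1,1,50,0,1],[-1,1,65,0,1],[-1,1,73,0,1],[-1,1,73,0,1],[-1,1,73,0,1]]' 20
python3 s.py .4955 .1075 .187
cat > k.py <<'E'
from h import *
import sys
c=shot('wrist',sys.argv[1]); p=cloud(c)
m=(p[...,2]>.195)&(p[...,2]<.24)&(np.hypot(p[...,0]-.495,p[...,1]-.107)<.012)
m=(np.hypot(p[...,0]-.495,p[...,1]-.107)<.008)&(p[...,2]>.19)&(p[...,2]<.235)
print('wrist knob top z',np.median(p[m][:,2]) if m.any() else None,m.sum())
c=imaging.read_camera('scene'); p=cloud(c)[175:240,250:310]
q=p[(np.hypot(p[...,0]-.495,p[...,1]-.107)<.03)&(p[...,2]>.16)&(p[...,2]<.235)]
print('scene',len(q),np.percentile(q[:,2],[50,95,99]) if len(q) else '')
E
python3 k.py w2
```

```text
clock: 2.15
tcp_pos: [0.4956, 0.1089, 0.189]
orientation: [0.0, 0.165, 0.986, 0.0]
wrist_force: [0.0, 0.2, 0.1]
finger_gap: 0.0856
grip_force: 0.0
t 2.15 j [ 0.058  0.2   -0.209  1.161  0.     0.39 ] tcp [0.4956 0.1089 0.189 ] F [0.  0.2 0.1] T [-0.01 -0.08 -0.06] gap 0.0856 g 0.0
togo mm [-0.4 -1.4  2. ] zdir [ 0.001  0.    -1.   ] xdir [-0.946  0.326 -0.001]
wrist knob top z 0.22334180523666514 2168
scene 416 [0.20759383 0.22394696 0.22546482]
```

View pics/w2.png

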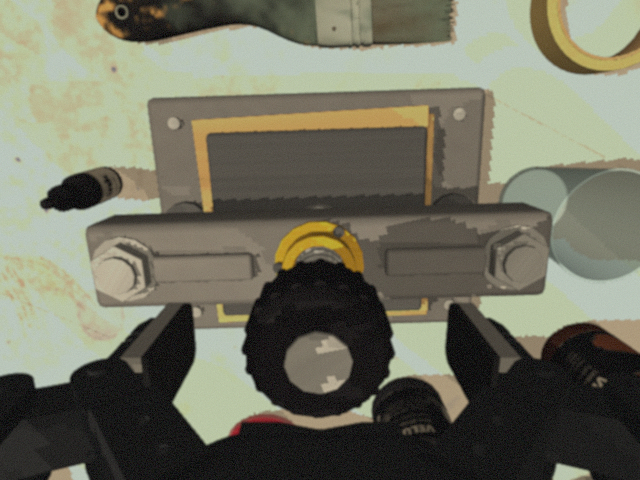

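The knob is centred between the pads: its axis is at about column 320, and the pads are at 193 and 448. Closing lightly.

```bash
for i in 1; do python3 -m handwheel '[[0,0,0,0,0.3],[0,0,0,0,0.3],[0,0,0,0,0.3],[0,0,0,0,0.3],[0,0,0,0,0.3],[0,0,0,0,0.3]]' 20; done
python3 s.py .4955 .1075 .187; python3 k.py w3
```

```text
clock: 2.85
tcp_pos: [0.4959, 0.1082, 0.1887]
orientation: [0.0, 0.166, 0.986, 0.0]
wrist_force: [-0.4, -0.6, 3.6]
finger_gap: 0.0441
grip_force: 23.9
t 2.85 j [ 0.056  0.2   -0.209  1.161 -0.     0.389] tcp [0.4959 0.1082 0.1887] F [-0.4 -0.6  3.6] T [-0.07  0.07  0.06] gap 0.0441 g 23.920213344915737
togo mm [ 0.2 -0.8  1.7] zdir [ 0.001  0.    -1.   ] xdir [-0.945  0.327 -0.001]
wrist knob top z 0.22326393632271552 2177
scene 423 [0.21145475 0.23030435 0.23370848]
```

```bash
python3 -m handwheel '[[0,0,-0.2,-0.14,0.3],[0,0,-0.3,-0.27,0.3],[0,0,-0.5,-0.4,0.3],[0,0,-0.7,-0.53,0.3],[0,0,-0.8,-0.65,0.3],[0,0,-0.9,-0.72,0.3],[0,0,-0.9,-0.72,0.3]]'
python3 s.py; python3 k.py w4
```

```text
clock: 3.65
tcp_pos: [0.4959, 0.1082, 0.1895]
orientation: [0.0, -0.192, 0.981, -0.0]
wrist_force: [-0.3, -1.2, 5.2]
finger_gap: 0.0436
grip_force: 24.1
t 3.65 j [ 0.057  0.2   -0.208  1.163 -0.    -0.331] tcp [0.4959 0.1082 0.1895] F [-0.3 -1.2  5.2] T [-0.16  0.05  0.05] gap 0.0436 g 24.05229515275039
togo mm [ 1.7 -1.7  3.5] zdir [ 0.001 -0.    -1.   ] xdir [-0.926 -0.378 -0.001]
wrist knob top z 0.22415980872763527 2222
scene 600 [0.2117961  0.22702186 0.23280303]
```

View pics/w4.png

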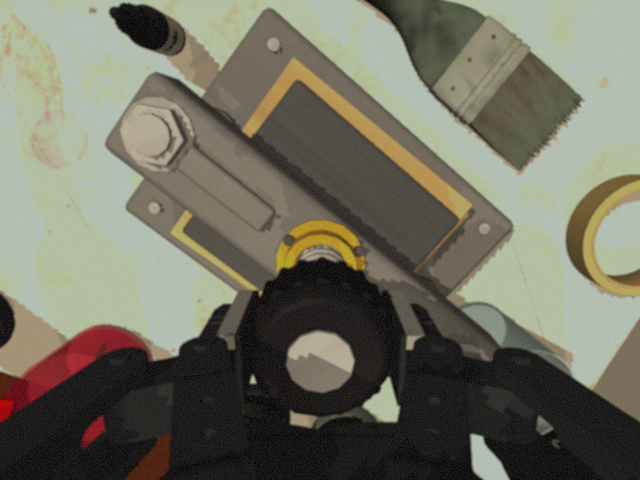

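The pads hold the knob at columns ~245 and ~395, and the nut is visible below. Fz of +5 N means the nut still pushes the screw up; a change to about −3 N will mark the end of the thread. Next, small backward steps with that check.

```bash
python3 -m handwheel '[[0,0,-0.1,-0.09,0.3],[0,0,-0.1,-0.09,0.3]]' | grep -E 'wrist|tcp'
python3 -m handwheel '[[0,0,-0.1,-0.09,0.3],[0,0,-0.1,-0.09,0.3]]' | grep -E 'wrist|tcp'
python3 -m handwheel '[[0,0,-0.1,-0.09,0.3],[0,0,-0.1,-0.09,0.3]]' | grep -E 'wrist|tcp'; python3 s.py
```

```text
tcp_pos: [0.4959, 0.1082, 0.1896]
wrist_force: [-0.8, -0.6, 5.4]
tcp_pos: [0.4959, 0.1082, 0.1897]
wrist_force: [-0.6, -0.3, 5.4]
tcp_pos: [0.4959, 0.1082, 0.1898]
wrist_force: [-0.5, -0.8, 4.9]
t 4.35 j [ 0.057  0.2   -0.207  1.163 -0.    -0.6  ] tcp [0.4959 0.1082 0.1898] F [-0.5 -0.8  4.9] T [-0.14  0.07  0.05] gap 0.0441 g 24.1578434562075
togo mm [ 2.1 -1.2  3.8] zdir [ 0.001 -0.    -1.   ] xdir [-0.792 -0.611 -0.001]
```

```bash
cat > ok.py <<'E'
from workcell import sensors
import sys
s=sensors.get_state(); f=s['wrist_force'][2]; print(round(s['clock'],2),'z',round(s['tcp_pos'][2],4),'F',[round(float(v),1) for v in s['wrist_force']],'j6',round(s['joint_pos'][5],3),'Tz',round(s['ft_torque'][2],3)); sys.exit(f<2)
E
python3 -m handwheel '[[0,0,0,-0.08,0.3],[0,0,0,-0.08,0.3]]' >/dev/null; python3 ok.py && python3 -m handwheel '[[0,0,-0.1,-0.08,0.3],[0,0,-0.1,-0.08,0.3]]' >/dev/null; python3 ok.py && python3 -m handwheel '[[0,0,0,-0.08,0.3],[0,0,0,-0.08,0.3]]'>/dev/null; python3 ok.py && python3 -m handwheel '[[0,0,-0.1,-0.08,0.3],[0,0,-0.1,-0.08,0.3]]'>/dev/null; python3 ok.py
```

```text
4.55 z 0.1899 F [-0.9, -0.7, 5.5] j6 -0.68 Tz 0.064
4.55 z 0.1899 F [-0.9, -0.7, 5.5] j6 -0.68 Tz 0.064
4.55 z 0.1899 F [-0.9, -0.7, 5.5] j6 -0.68 Tz 0.064
4.55 z 0.1899 F [-0.9, -0.7, 5.5] j6 -0.68 Tz 0.064False
False
False
False
```

```bash
sed -i 's/sys.exit(f<2)/sys.exit(int(f<2))/' ok.py
python3 -m handwheel '[[0,0,-0.1,-0.08,0.3],[0,0,-0.1,-0.08,0.3]]' >/dev/null; python3 ok.py && python3 -m handwheel '[[0,0,0,-0.08,0.3],[0,0,0,-0.08,0.3]]'>/dev/null; python3 ok.py && python3 -m handwheel '[[0,0,-0.1,-0.08,0.3],[0,0,-0.1,-0.08,0.3]]'>/dev/null; python3 ok.py && python3 -m handwheel '[[0,0,0,-0.08,0.3],[0,0,0,-0.08,0.3]]'>/dev/null;python3 ok.py
```

```text
4.75 z 0.19 F [-0.7, -0.6, 5.8] j6 -0.76 Tz 0.117
4.95 z 0.1901 F [-0.8, -0.9, 7.1] j6 -0.84 Tz 0.08
5.15 z 0.1902 F [-0.6, -1.0, 6.5] j6 -0.92 Tz 0.046
5.35 z 0.1903 F [-0.2, -0.9, 7.2] j6 -1.0 Tz 0.105
```

```bash

python3 -m handwheel '[[0,0,-0.1,-0.08,0.3],[0,0,-0.1,-0.08,0.3]]' >/dev/null; python3 ok.py && python3 -m handwheel '[[0,0,0,-0.08,0.3],[0,0,0,-0.08,0.3]]'>/dev/null; python3 ok.py && python3 -m handwheel '[[0,0,-0.1,-0.08,0.3],[0,0,-0.1,-0.08,0.3]]'>/dev/null; python3 ok.py && python3 -m handwheel '[[0,0,-0.1,-0.08,0.3],[0,0,-0.1,-0.08,0.3]]'>/dev/null;python3 ok.py && python3 -m handwheel '[[0,0,-0.1,-0.08,0.3],[0,0,-0.1,-0.08,0.3]]'>/dev/null;python3 ok.py
```

```text
5.55 z 0.1904 F [-0.7, -0.8, 7.2] j6 -1.08 Tz 0.086
5.75 z 0.1905 F [-1.1, -0.6, 7.2] j6 -1.16 Tz 0.045
5.95 z 0.1905 F [-1.2, -1.6, 7.9] j6 -1.24 Tz 0.111
6.15 z 0.1906 F [-1.9, -0.8, 7.1] j6 -1.32 Tz 0.06
6.35 z 0.1907 F [-0.3, -0.4, 7.2] j6 -1.4 Tz 0.089
```

```bash

python3 -m handwheel '[[0,0,-0.1,-0.08,0.3],[0,0,-0.1,-0.08,0.3]]' >/dev/null; python3 ok.py && python3 -m handwheel '[[0,0,0,-0.08,0.3],[0,0,0,-0.08,0.3]]'>/dev/null; python3 ok.py && python3 -m handwheel '[[0,0,-0.1,-0.08,0.3],[0,0,-0.1,-0.08,0.3]]'>/dev/null; python3 ok.py && python3 -m handwheel '[[0,0,-0.1,-0.08,0.3],[0,0,-0.1,-0.08,0.3]]'>/dev/null;python3 ok.py && python3 -m handwheel '[[0,0,-0.1,-0.08,0.3],[0,0,-0.1,-0.08,0.3]]'>/dev/null;python3 ok.py; python3 k.py w5
```

```text
6.55 z 0.1908 F [-0.9, -0.2, 7.4] j6 -1.48 Tz 0.062
6.75 z 0.1908 F [-1.3, -0.6, 7.7] j6 -1.56 Tz 0.055
6.95 z 0.1909 F [-0.2, -0.3, 7.5] j6 -1.64 Tz 0.047
7.15 z 0.191 F [-1.3, -0.4, 6.2] j6 -1.72 Tz 0.021
7.35 z 0.191 F [-0.5, -0.3, 6.6] j6 -1.8 Tz 0.026
wrist knob top z 0.2257328454955227 2169
scene 418 [0.21033449 0.22975565 0.23291352]
```

The torque fell a little, so I'll do a short release to see whether it drops.

```bash

python3 -m handwheel '[[0,0,0,0,0.65],[0,0,0,0,0.65],[0,0,0,0,0.65],[0,0,0,0,0.65]]'; python3 k.py w6; python3 ok.py
```

```text
clock: 7.85
tcp_pos: [0.4954, 0.1083, 0.1901]
orientation: [0.0, 0.801, -0.599, -0.0]
wrist_force: [-0.1, -0.2, -0.0]
finger_gap: 0.0557
grip_force: 0.0
wrist knob top z 0.226065566027 2203
scene 366 [0.21048939 0.22790896 0.23246827]
7.95 z 0.1902 F [0.5, 0.4, -0.5] j6 -1.8 Tz 0.014
```

It has not dropped (top at 0.226), and the force zeroed, so the Fz signal is real. Regrip and continue.

```bash

python3 -m handwheel '[[0,0,0,0,0.3],[0,0,0,0,0.3],[0,0,0,0,0.3],[0,0,0,0,0.3],[0,0,0,0,0.3]]' >/dev/null; python3 ok.py; python3 -m handwheel '[[0,0,0,-0.06,0.3],[0,0,0,-0.06,0.3]]' >/dev/null; python3 ok.py && python3 -m handwheel '[[0,0,0,-0.06,0.3],[0,0,0,-0.06,0.3]]'>/dev/null; python3 ok.py && python3 -m handwheel '[[0,0,-0.1,-0.06,0.3],[0,0,-0.1,-0.06,0.3]]'>/dev/null; python3 ok.py && python3 -m handwheel '[[0,0,-0.1,-0.06,0.3],[0,0,-0.1,-0.06,0.3]]'>/dev/null;python3 ok.py
```

```text
8.45 z 0.1906 F [0.7, 0.5, 0.3] j6 -1.801 Tz -0.014
8.65 z 0.1906 F [0.5, 0.6, 1.6] j6 -1.861 Tz 0.007
8.65 z 0.1906 F [0.5, 0.6, 1.6] j6 -1.861 Tz 0.007
8.65 z 0.1906 F [0.5, 0.6, 1.6] j6 -1.861 Tz 0.007
8.65 z 0.1906 F [0.5, 0.6, 1.6] j6 -1.861 Tz 0.007
```

```bash
sed -i 's/f<2/f<float(sys.argv[1])/' ok.py
python3 -m handwheel '[[0,0,0.3,-0.06,0.3],[0,0,0.3,-0.06,0.3]]' >/dev/null; python3 ok.py 0.8 && python3 -m handwheel '[[0,0,0,-0.06,0.3],[0,0,0,-0.06,0.3]]'>/dev/null; python3 ok.py 1 && python3 -m handwheel '[[0,0,0,-0.06,0.3],[0,0,0,-0.06,0.3]]'>/dev/null; python3 ok.py 2
```

```text
8.85 z 0.1905 F [-0.6, -0.2, 1.7] j6 -1.92 Tz 0.013
9.05 z 0.1905 F [-0.7, 0.6, 2.2] j6 -1.979 Tz -0.008
9.25 z 0.1904 F [-0.3, -0.1, 2.8] j6 -2.039 Tz 0.071
```

```bash

python3 -m handwheel '[[0,0,0,-0.06,0.3],[0,0,0,-0.06,0.3]]' >/dev/null; python3 ok.py 1.5 && python3 -m handwheel '[[0,0,0,-0.06,0.3],[0,0,0,-0.06,0.3]]'>/dev/null; python3 ok.py 1.5 && python3 -m handwheel '[[0,0,0,-0.06,0.3],[0,0,0,-0.06,0.3]]'>/dev/null; python3 ok.py 1.5; python3 k.py w7
```

```text
9.45 z 0.1903 F [-0.1, 0.8, 2.7] j6 -2.098 Tz 0.046
9.65 z 0.1902 F [0.4, 0.1, 3.0] j6 -2.158 Tz 0.012
9.85 z 0.1899 F [1.5, 1.0, -1.5] j6 -2.218 Tz 0.052
wrist knob top z 0.22538951934060897 2175
scene 325 [0.20528966 0.22483847 0.22600528]
```

Fz flipped to −1.5 N: it is off the thread's end. Release to let it drop.

```bash

python3 -m handwheel '[[0,0,0,-0.03,0.3],[0,0,0,-0.03,0.65],[0,0,0,-0.03,0.65],[0,0,0,-0.03,0.65],[0,0,0,-0.03,0.65],[0,0,0,-0.03,0.65]]'; python3 k.py w8; python3 ok.py 0
```

```text
clock: 10.55
tcp_pos: [0.4956, 0.1082, 0.1902]
orientation: [-0.0, 0.914, -0.405, 0.0]
wrist_force: [0.3, -0.2, -0.6]
finger_gap: 0.0554
grip_force: 0.0
wrist knob top z 0.2188706540913328 1962
scene 266 [0.19964315 0.2185621  0.22166587]
10.65 z 0.1902 F [-0.3, 0.1, -0.0] j6 -2.251 Tz 0.052
```

View pics/w8.png

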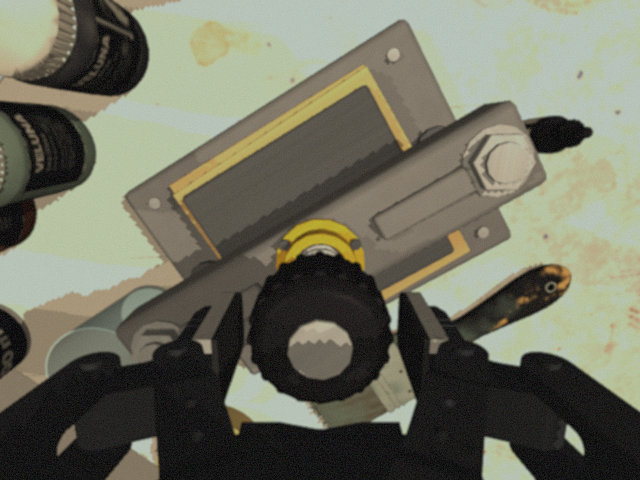

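The knob top fell 7 mm to 0.219, so the screw is in the thread. In the picture the knob sits at (320,330) between open pads. Now lower, regrip and turn forward, following 1.27 mm/rad.

```bash

python3 -m handwheel '[[0,0,4,0,0.65],[0,0,7,0,0.65],[0,0,7,0,0.3],[0,0,7,0,0.3],[0,0,7,0,0.3],[0,0,7,0,0.3],[0,0,7,0,0.3],[0,0,7,0,0.3]]' 25 >/dev/null; python3 ok.py -20
python3 -m handwheel '[[0,0,0.2,0.14,0.3],[0,0,0.4,0.28,0.3],[0,0,0.5,0.42,0.3],[0,0,0.7,0.56,0.3],[0,0,0.7,0.56,0.3]]'; python3 ok.py -20; python3 k.py w9
```

```text
11.45 z 0.183 F [-1.1, 1.1, -2.6] j6 -2.251 Tz 0.029
clock: 11.95
tcp_pos: [0.4956, 0.1084, 0.1824]
orientation: [-0.0, 0.767, -0.642, -0.0]
wrist_force: [0.1, 1.6, -3.5]
finger_gap: 0.0434
grip_force: 26.2
11.95 z 0.1824 F [0.1, 1.6, -3.5] j6 -1.69 Tz -0.036
wrist knob top z 0.2186332437838896 2220
scene 430 [0.2097297  0.23045825 0.23299081]
```

```bash

python3 -m handwheel '[[0,0,0.3,0.14,0.3],[0,0,0.6,0.28,0.3],[0,0,0.8,0.42,0.3],[0,0,1.0,0.56,0.3],[0,0,1.2,0.7,0.3],[0,0,1.4,0.84,0.3],[0,0,1.6,0.98,0.3],[0,0,1.7,1.12,0.3]]' >/dev/null; python3 ok.py -12 && python3 -m handwheel '[[0,0,0.2,0.14,0.3],[0,0,0.4,0.28,0.3],[0,0,0.5,0.42,0.3],[0,0,0.7,0.56,0.3],[0,0,0.9,0.7,0.3],[0,0,1.1,0.84,0.3],[0,0,1.2,0.98,0.3],[0,0,1.4,1.12,0.3]]' >/dev/null; python3 ok.py -12; python3 k.py w10
```

```text
12.85 z 0.1809 F [0.9, 1.3, -1.7] j6 -0.568 Tz 0.064
13.65 z 0.1797 F [0.5, -0.3, -2.7] j6 0.552 Tz -0.031
wrist knob top z 0.21574613602177506 2203
scene 367 [0.20420928 0.22889361 0.23412229]
```

```bash

python3 -m handwheel '[[0,0,0.2,0.14,0.3],[0,0,0.4,0.28,0.3],[0,0,0.6,0.42,0.3],[0,0,0.8,0.56,0.3],[0,0,1.0,0.7,0.3],[0,0,1.2,0.84,0.3],[0,0,1.3,0.98,0.3],[0,0,1.5,1.12,0.3]]' >/dev/null; python3 ok.py -12 && python3 -m handwheel '[[0,0,0.2,0.14,0.3],[0,0,0.4,0.28,0.3],[0,0,0.5,0.42,0.3],[0,0,0.7,0.56,0.3],[0,0,0.9,0.7,0.3],[0,0,1.1,0.84,0.3],[0,0,1.2,0.98,0.3],[0,0,1.3,1.08,0.3]]' >/dev/null; python3 ok.py -12; python3 k.py w11
```

```text
14.55 z 0.1781 F [0.7, -1.3, -3.8] j6 1.669 Tz 0.048
15.35 z 0.1765 F [-0.3, 0.8, -2.1] j6 2.749 Tz 0.071
wrist knob top z 0.2126696798142625 2120
scene 579 [0.20362267 0.22669845 0.23293378]
```

```bash

python3 -m handwheel '[[0,0,0,0,0.65],[0,0,0,0,0.65],[0,0,0,0,0.65],[0,0,0,-0.14,0.65],[0,0,0,-0.28,0.65],[0,0,0,-0.42,0.65],[0,0,0,-0.56,0.65],[0,0,0,-0.7,0.65]]' >/dev/null; python3 k.py w12
python3 -m handwheel '[[0,0,0,-0.14,0.65],[0,0,0,-0.28,0.65],[0,0,0,-0.42,0.65],[0,0,0,-0.56,0.65],[0,0,0,-0.7,0.65],[0,0,0,-0.7,0.65]]' >/dev/null; python3 k.py w13
python3 -m handwheel '[[0,0,0,0,0.3],[0,0,0,0,0.3],[0,0,0,0,0.3],[0,0,0,0,0.3],[0,0,0,0,0.3],[0,0,0,0,0.3]]' 25 >/dev/null; python3 ok.py -20; python3 k.py w14
```

```text
wrist knob top z 0.21242058607745926 2085
scene 489 [0.20166773 0.21467452 0.23068386]
wrist knob top z 0.21240090967788247 2123
scene 318 [0.20310014 0.2192838  0.23254204]
17.65 z 0.1768 F [0.7, -0.0, 2.8] j6 1.35 Tz -0.033
wrist knob top z 0.21230992551857922 2110
scene 384 [0.20407199 0.22660528 0.23265954]
```

```bash

python3 -m handwheel '[[0,0,0.2,0.14,0.3],[0,0,0.4,0.28,0.3],[0,0,0.5,0.42,0.3],[0,0,0.7,0.56,0.3],[0,0,0.9,0.7,0.3],[0,0,0.9,0.7,0.3]]' >/dev/null; python3 ok.py -12 && python3 -m handwheel '[[0,0,0.2,0.14,0.3],[0,0,0.4,0.28,0.3],[0,0,0.5,0.42,0.3],[0,0,0.7,0.56,0.3],[0,0,0.8,0.6,0.3],[0,0,0.8,0.6,0.3],[0,0,0.8,0.6,0.3]]'; python3 ok.py -12; python3 k.py w15
```

```text
18.35 z 0.1759 F [0.9, -0.1, 2.5] j6 2.05 Tz -0.078
clock: 19.05
tcp_pos: [0.496, 0.1082, 0.1751]
orientation: [0.0, 0.962, 0.272, 0.0]
wrist_force: [1.0, 0.1, 2.8]
finger_gap: 0.0441
grip_force: 25.5
19.05 z 0.1751 F [1.0, 0.1, 2.8] j6 2.646 Tz 0.009
wrist knob top z 0.21064150468268894 2094
scene 567 [0.20135567 0.22375488 0.23238378]
```

View pics/w15.png

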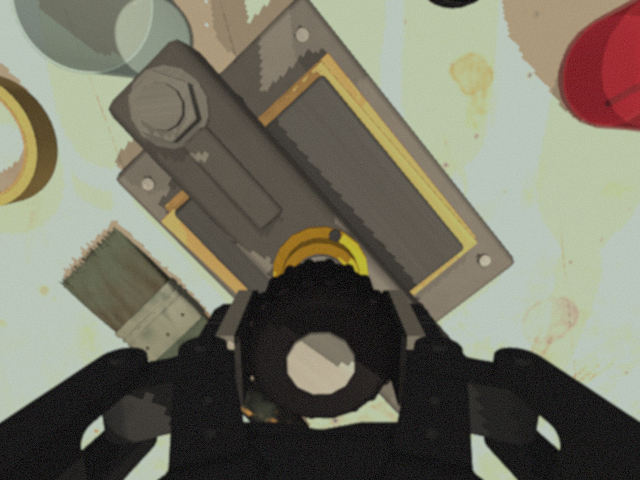

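The pads (columns ~235 and ~405) hold the knob, which has come down 8.2 mm over 6.3 rad. That matches one full turn in the thread, and everything is still. Handing in.

```bash
python3 -c "
from workcell import workorder
print(workorder.hand_in())"
```

```text
the job is handed in; nothing more can be done
None
```

The screw dropped into the thread after about 2.6 rad backward, then went forward one full turn (6.3 rad, 8.2 mm down); I handed the job in at 19 s, still gripping the knob with the screw standing still.

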